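# Tuck a bin stop under the lapped shelf liner and hold it down

### The job

Of the two loose aluminium bin stops on the bench, take the one that is as long as the shelf's steel liner sheet is wide, and set its flat foot on the bare front strip of the green-grey shelf with the upright rail on the near side. Slide the foot's edge about 20 mm under the raised lapped margin of the liner along its whole length, its ends level with the liner's sides, without lifting the liner. Finish while still holding the stop and pressing it firmly flat on the shelf (about 10 N, ready to be screwed down): do not let go of it, and leave everything else where it is.

Things in the scene. Friction and masses are not known exactly. Their poses are not given: they have to be found in the camera images.
- shelf: Fixed green-grey steel shelf pan on the bench, 370 mm deep (x), 280 mm wide (y), flat deck 30 mm above the bench. Origin at bench height under the middle of the liner's front edge; +x points away from the robot, in under the liner. Deck bare from x = -100 mm (shelf front) to 0; the liner, 220 mm wide, centred on y = 0, covers x = 0 to 255 mm.
- lap_edge (a point): Point on the deck, 30 mm above the shelf's origin, straight below the middle of the liner's front (lapped) edge; axes as the shelf's. The liner's front 36 mm is joggled up to lap over a stop: 7 mm clear height above the deck, the foremost 8 mm flared up to about 10 mm; a closed step 36 mm in from the edge.
- liner (a joint): Springy front part of the galvanised sheet liner (2 mm steel, 220 mm wide), screwed down at its rear; it flexes up about a line 115 mm behind its front edge. 0 = lying down as at the start, grows as the front edge is lifted (rad; 0.035 = edge up 4 mm). About 2 N upward at the edge starts to lift it, and it springs back.
- stop_long: Loose L-shaped aluminium bin stop, 220 mm long (along its y), about 0.26 kg, lying foot down; the one to fit. Foot 4 mm thick, x = -5 to +75 mm (+75 is the edge to tuck). Upright rail 10 mm thick (x = -5 to +5 mm), full length, its top 44 mm above the underside. Origin on the underside, below the middle of the rail.
- stop_long_toe_left (a point): Corner of the long stop's foot edge at its +y end, on the underside: x = 75, y = 110, z = 0 mm in the stop.
- stop_long_toe_right (a point): Corner of the long stop's foot edge at its -y end, on the underside: x = 75, y = -110, z = 0 mm in the stop.
- stop_short: The other loose aluminium bin stop, same section, 150 mm long, about 0.18 kg, same origin and axes: too short, to be left alone.
- bin: Blue plastic parts bin, 200 x 140 x 85 mm, with steel bushings in it; origin under its middle. Bystander.
- bushing: Loose steel bushing standing on the bench, 48 mm diameter, 50 mm high, 28 mm bore; origin under its middle. Bystander.
- driver: Screwdriver 200 mm long lying on the bench, handle to its -x. Bystander.
Mind the look-alikes: they are no part of the job. What is shaped like the stop_long but orange or yellow is not meant.

How it is judged:
On the way, in this order (a step that is already met when the one before it is completed fails the run):
1. the long bin stop is held clear above the bench (height (world z) of stop_long above 0.036 m and contact force between the fingers and stop_long above 2 N), for 0.2 s.
2. the foot's edge is tucked under the lapped margin along its whole length, the liner lying down (z of stop_long in the frame of lap_edge above -0.003 m and x of stop_long in the frame of lap_edge below -0.03 m and x of each of stop_long_toe_left, stop_long_toe_right in the frame of lap_edge above 0.013 m and z of each of stop_long_toe_left, stop_long_toe_right in the frame of lap_edge below 0.003 m and y of stop_long in the frame of lap_edge between -0.01 and 0.01 m and value of joint liner below 0.02 rad), for 0.2 s.
At the end, for the whole second after the job is handed in: Long stop: both foot corners 13 mm or more under the liner's edge and within 3 mm of the deck, centred within 10 mm, tilt under 2 degrees, at rest, pressed on the shelf with over 5 N, fingers on it with over 5 N; liner lifted under 0.02 rad (all of step 2 and angle between stop_long's own z axis and vertical below 0.035 rad and contact force between stop_long and shelf above 5 N and contact force between the fingers and stop_long above 5 N and linear speed of stop_long below 0.02 m/s); the arm keeps its last pose, push and grip.
It fails at once if the liner is lifted (front edge up by more than about 4 mm) (value of joint liner above 0.035 rad).
It fails at once if a bystander (stop_short) is moved more than 30 mm (distance of stop_short from where it was at the start of the episode above 0.03 m).
It fails at once if a bystander (bin) is moved more than 30 mm (distance of bin from where it was at the start of the episode above 0.03 m).
It fails at once if a bystander (bushing) is moved more than 30 mm (distance of bushing from where it was at the start of the episode above 0.03 m).
It fails at once if a bystander (driver) is moved more than 30 mm (distance of driver from where it was at the start of the episode above 0.03 m).
It also fails if it takes over 38 s, if anything falls off the work surface, if the arm or the gripper's body presses on something with over 40 N, if the wrist force passes 120 N, or if a joint passes its speed limit or range.

### The arm

A 6-joint arm with a two-finger parallel gripper is mounted at the origin on the work surface. World frame = base frame: x ahead of the robot, y to its left, z up, the work surface at z = 0. Lengths are in m, angles in rad, forces in N, time in s.
With the tool pointing down it reaches from about 0.325 to 0.875 m from the base axis. Payload 4.4 kg.
Tool frame: the origin (TCP) lies between the finger pads; the fingertips stand 11 mm ahead of it and the grasp point (between the pads) lies 8 mm behind it; z points along the fingers, y is the line along which they close (so a half turn about z gives the same grasp; the last joint's range is limited). The gripper opens to 85 mm and grips with 20 to 120 N. Pads are 22 mm wide; open, the fingers measure 114 mm over their backs; the gripper's body (76 mm by 85 mm) begins 54 mm behind the grasp point. The pads swing forward as they close: fully open they stand 13 mm farther back than shut.
Start: joints at [-1.313, 0.207, 1.542, -0, 1.393, -0.15], TCP at [0.228, -0.528, 0.242] pointing down, gripper open.
Joint ranges: [-2.73, 2.73], [-0.86, 2.22], [0.23, 2.46], [-1.11, 4.25], [0.08, 2.63], [-2.82, 2.82]. Speed limits (rad/s): [2.79, 2.79, 3.14, 3.14, 3.14, 3.14].

### API

Orientations are given as a rotation vector (axis times angle).
In Python, from workcell import read_state, eyes, workorder gives the robot as it stands.
- The arm moves only by the tool servo_tool, never from a script. Its argument "series" is a list of rows, each a list of 5 numbers: the opening in per cent of the stroke, from 0 (shut) to 100 (fully open), then the shift along the tool's x, y, z in mm, then the turn about the tool's z in degrees. A call has 1 to 5 rows; each row shifts and turns the commanded pose from where the row before left it, along the tool's axes as they then stand; what a row does not reach is not made up. A row lasts 1/8 s, in which the tool goes at most 62.5 mm and 10.7 degrees, less where a joint would pass 70% of its speed; a pose out of reach is approached as far as the arm can. A call is refused whole if a number of a shift passes 62.5 or a number of a turn 10.7, either way. A call with a gripper value outside its range is refused whole. The fingers move at their own pace and stop on an object; "grip_force" is the grip in N (left out, the last holds). Time passes only in rows, so rows that do not move let the fingers close. It gives the time, the measured TCP pose, the force, the opening and the grip force at its end, in the units of the state.
- read_state(): the state, without advancing time (a new reading comes with each control period).
- eyes.read_camera(name): name is "scene" or "side" or "wrist"; returns a dict with "frame" (480x640x3 uint8, red, green, blue), "camera_matrix" (3x3 intrinsics, pixels), "D" ([k1, k2, p1, p2, k3] as OpenCV has them; the pictures are not rectified), "rvec" (rotation vector, rad) and "tvec" (3), from world to camera coordinates, as OpenCV has them. Camera axes: x right, y down, z forward; pixel columns grow to the right and rows downward; lengths in m; the calibration is good to about 2 mm. A picture is of the moment at which its call begins. There is no depth.
- workorder.finish_job(): hands the job in; it is judged then, once.
The state is a dict: "time": time; "q": joint angles; "qd": joint speeds; "joint_efforts": joint torques, N m; "eef_pos": TCP position; "orientation": TCP orientation; "ft_force": force on the tool from outside, world axes, zero at the start; "wrist_torque": the same for the moment, N m; "opening": finger opening in m; "finger_force": force on a finger pad.
Only numpy, scipy, OpenCV 4.12 (cv2) and the standard library are available. Lean on these libraries where they do the work, as an engineer would, in place of code of your own. Each camera call takes 0.05 s, during which the arm holds its last target. There are 200 camera calls.

## Working session

There is one attempt and no reset: what is moved stays moved. The work goes in short steps, Python scripts to look and compute and a tool call to move; the robot and the scene stay as the last step left them, time stands still between calls to the robot, and variables do not carry over. Pictures are saved under pics/ and viewed, at most 10 in all, crops included, and the job is handed in when it is done.

Besides the shell and the picture viewer there is one more tool, called after "Emit:" as name(argument=value, ...) on one line, values as JSON. servo_tool: Moves the arm, as the interface text tells. Its arguments: {"type":"object","properties":{"series":{"type":"array","items":{"type":"array","items":{"type":"number"}}},"grip_force":{"type":"number"}},"required":["series"]}

```bash
mkdir -p pics; cat > h.py <<'E'
import numpy as np, cv2, json
from workcell import read_state, eyes, workorder
def shot(n,fn):
    c=eyes.read_camera(n); c={k:np.array(v) for k,v in c.items()}
    cv2.imwrite(f'pics/{fn}.png',c['frame'][:,:,::-1]); np.savez(f'pics/{fn}.npz',**c); return c
def load(fn): return dict(np.load(f'pics/{fn}.npz'))
def ray(c,px,z):
    u=cv2.undistortPoints(np.array(px,float).reshape(-1,1,2),c['camera_matrix'],c['D']).reshape(-1,2)
    R=cv2.Rodrigues(c['rvec'])[0]; o=-R.T@c['tvec'].ravel()
    d=np.c_[u,np.ones(len(u))]@R
    return o+d*((z-o[2])/d[:,2])[:,None]
def proj(c,P): return cv2.projectPoints(np.array(P,float).reshape(-1,1,3),c['rvec'],c['tvec'],c['camera_matrix'],c['D'])[0].reshape(-1,2)
E
python3 - <<'E'
from h import *
shot('scene','s0');shot('side','d0');print(read_state())
E
```

```text
{'time': 0.1, 'q': array([-1.31345176e+00,  2.07381053e-01,  1.54284160e+00, -2.48765120e-05,
        1.39349288e+00, -1.50523041e-01]), 'qd': array([-0.00145595, -0.00214606, -0.00353227,  0.00114471, -0.00085435,
        0.00028045]), 'joint_efforts': array([-9.20594903e-04, -3.84090757e+01, -2.92548323e+01, -2.53446651e-04,
        4.84228483e-03,  1.25291623e-05]), 'eef_pos': array([ 0.22787249, -0.52718601,  0.24120111]), 'orientation': array([-3.07441486e+00, -6.35823047e-01,  2.16274379e-04]), 'ft_force': array([ 0.43253591, -0.18018253,  1.48305731]), 'wrist_torque': array([ 0.03044781, -0.0451878 , -0.015988  ]), 'finger_force': 0.0, 'opening': 0.08529042351606118}
```

View pics/s0.png

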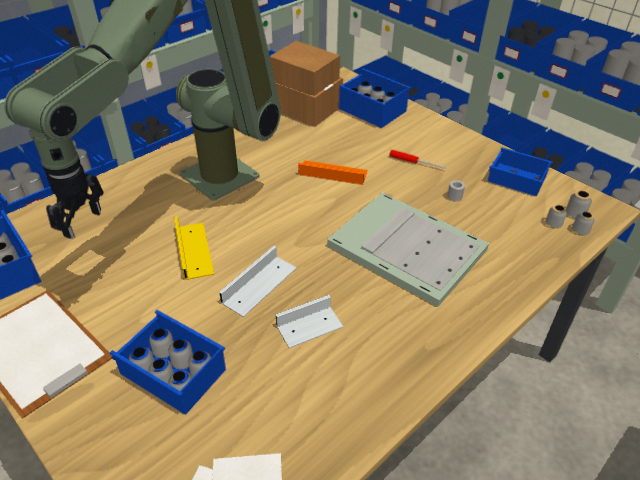

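View pics/d0.png

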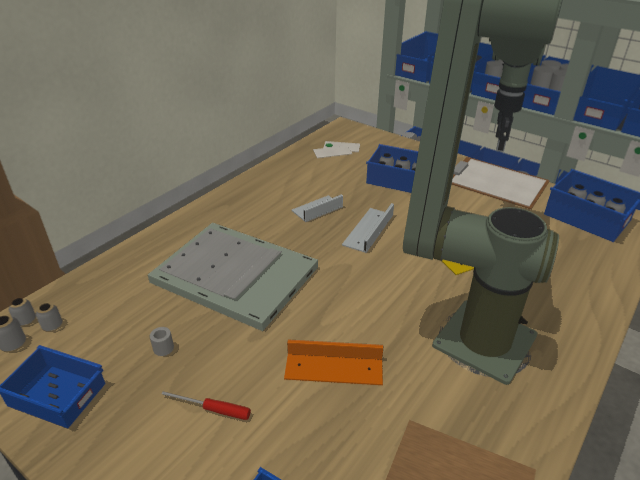

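Grey candidates in the scene view: the long stop at (258,282) and the short stop at (309,322). The look-alikes are yellow (193,248) and orange (333,173). I choose (258,282) and will check it in a close crop.

```bash
python3 - <<'E'
import cv2,numpy as np
s=cv2.imread('pics/s0.png');d=cv2.imread('pics/d0.png')
def cr(i,x,y,w,h,k): 
    return cv2.resize(i[y:y+h,x:x+w],None,fx=k,fy=k,interpolation=cv2.INTER_CUBIC)
a=np.hstack([cr(s,210,240,100,75,4),cr(s,320,185,100,75,4)]) 
b=np.hstack([cr(d,330,190,100,75,4),cr(d,225,220,100,75,4)])
cv2.imwrite('pics/c1.png',np.vstack([a,b]))
E
```

```text
(no output)
```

View pics/c1.png

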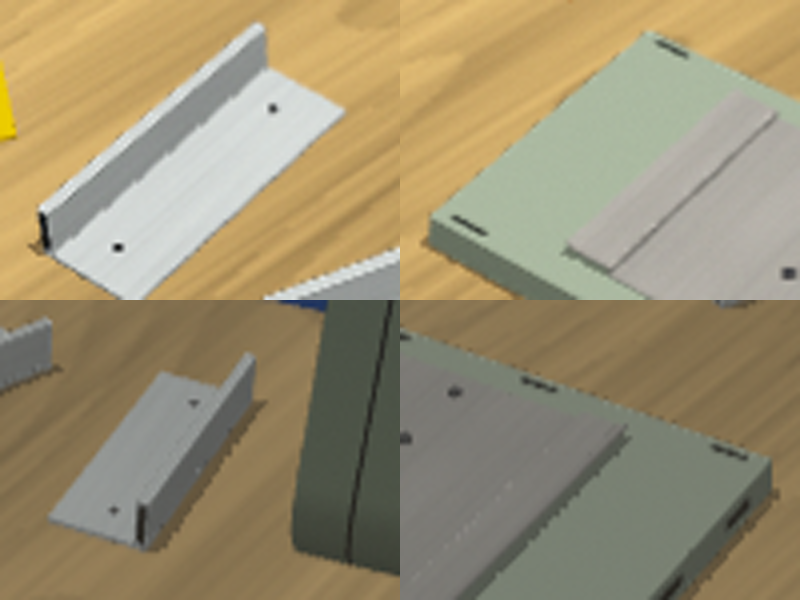

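The crop confirms it: a bare aluminium L with holes at both ends. In the scene view the toe corners are at (296.2,267.4) and (243.2,314.9), and the liner front corners at (361.8,246.8) and (405,208.3).

```bash
cat > fit.py <<'E'
from h import *
from scipy.optimize import least_squares
def T(p,X): 
    c,s=np.cos(p[2]),np.sin(p[2]); X=np.array(X,float)
    return np.c_[c*X[:,0]-s*X[:,1]+p[0], s*X[:,0]+c*X[:,1]+p[1], X[:,2]]
def fit(obs,p0): # obs: list (cam,px,X)
    f=lambda p: np.concatenate([(proj(c,T(p,X))-px).ravel() for c,px,X in obs])
    r=least_squares(f,p0,loss='soft_l1'); return r.x,f(r.x).reshape(-1,2)
E
python3 - <<'E'
from fit import *
s=load('s0');d=load('d0')
print(ray(s,[(296.2,267.4),(243.2,314.9)],.004),ray(d,[(370.5,208),(342.5,245)],.004))
L=lambda c,px,z:ray(c,px,z)
print(L(s,[(327.5,240),(381.75,193.25)],.03),L(d,[(265,322),(317.5,260)],.03))
print(L(s,[(361.75,246.75),(405,208.25)],.042),L(d,[(237,297),(281.25,252)],.042))
print(L(s,[(220,292.5),(276,247)],.044), L(d,[(393.7,204.0),(366.5,241)],.044))
E
```

```text
[[ 0.49277164 -0.09774347  0.004     ]
 [ 0.52789584 -0.31142827  0.004     ]] [[ 0.52987498 -0.3154891   0.004     ]
 [ 0.48887995 -0.09779914  0.004     ]]
[[0.49086856 0.02487314 0.03      ]
 [0.45102658 0.29982514 0.03      ]] [[0.44385133 0.29518157 0.03      ]
 [0.48618482 0.02859976 0.03      ]]
[[0.58545571 0.06728592 0.042     ]
 [0.55734671 0.28561454 0.042     ]] [[0.54978561 0.28100345 0.042     ]
 [0.57945472 0.07360878 0.042     ]]
[[ 0.45668898 -0.32738977  0.044     ]
 [ 0.42445925 -0.11168451  0.044     ]] [[ 0.45320705 -0.32723334  0.044     ]
 [ 0.41591873 -0.11183687  0.044     ]]
```

```bash
python3 - <<'E'
from fit import *
s=load('s0');d=load('d0')
m=1e-3
toe=np.array([[75,110,4],[75,-110,4]])*m
A=np.array
st=[(s,A([(296.2,267.4),(243.2,314.9)]),toe),(d,A([(342.5,245),(370.5,208)]),toe),
 (s,A([(219.8,292.8),(274.8,246)]),A([[-5,-110,44],[-5,110,44]])*m),(d,A([(393.7,204.0),(366.7,241)]),A([[-5,-110,44],[-5,110,44]])*m)]
fr=A([[-100,-140,30],[-100,140,30]])*m; lp=A([[0,-110,42],[0,110,42]])*m
sh=[(s,A([(327.5,240),(381.75,193.25)]),fr),(d,A([(317.5,260),(265,322)]),fr),
 (s,A([(361.75,246.75),(405,208.25)]),lp),(d,A([(281.25,252),(237,297)]),lp)]
for o,p in((st,[.44,-.22,.15]),(sh,[.56,.18,.15])):
    x,r=fit(o,p); print(x,r.round(1).tolist())
    for k in (0,1):
        x1,_=fit([q for q in o if q[0] is (s,d)[k]],p); print('  ',x1)
from scipy.spatial.transform import Rotation as R
q=read_state(); print(q['eef_pos']); print(R.from_rotvec(q['orientation']).as_matrix().round(3))
E
```

```text
[ 0.43858014 -0.21859041  0.1752497 ] [[0.3, -0.0], [0.1, 1.3], [-1.3, -0.4], [-0.7, 0.0], [-0.8, -1.0], [-1.0, -0.9], [0.2, -0.0], [0.1, 0.3]]
   [ 0.43980526 -0.21829664  0.1725203 ]
   [ 0.43754905 -0.21940104  0.17764043]
[0.5683051  0.17622689 0.14954215] [[-0.6, 0.2], [-0.6, -0.4], [0.1, -1.6], [-2.7, 0.2], [-0.2, -0.2], [-1.5, -0.8], [-0.0, -1.8], [-1.7, 0.5]]
   [0.5706953  0.17642104 0.13888944]
   [0.56532902 0.17609374 0.16889347]
[ 0.22787249 -0.52718601  0.24120111]
[[ 0.918  0.397 -0.001]
 [ 0.397 -0.918  0.002]
 [ 0.    -0.002 -1.   ]]
```

```bash
cat > plan.py <<'E'
import sys
from h import *
from scipy.spatial.transform import Rotation as R
def plan(x,y,z,yaw,n,op):
    # yaw: angle (rad) of world dir of tool y
    q=read_state(); p=q['eef_pos'].copy(); M=R.from_rotvec(q['orientation']).as_matrix()
    a=np.arctan2(M[1,1],M[0,1]); turn=-(yaw-a+np.pi)%(2*np.pi)
    turn=np.degrees((turn+np.pi)%(2*np.pi)-np.pi) if 0 else -np.degrees((yaw-a+np.pi)%(2*np.pi)-np.pi)
    rows=[]
    for i in range(n):
        ty=np.array([np.cos(a),np.sin(a),0]); tx=np.array([-np.sin(a),np.cos(a),0])  # x = y x z, z down
        d=(np.array([x,y,z])-p)/(n-i)
        t=round(turn/(n-i),1); turn-=t
        s=np.round(np.array([d@tx,d@ty,-d[2]])*1e3,1)
        rows.append([op,*map(float,s),t]); p=p+(tx*s[0]+ty*s[1])/1e3-np.array([0,0,s[2]/1e3]); a-=np.radians(t)
    for k in range(0,n,5): print(rows[k:k+5])
if __name__=='__main__':
    v=[float(t) for t in sys.argv[1:]]; plan(*v[:4],int(v[4]),v[5])
E
python3 plan.py .4386 -.2186 .2 .175 10 100
```

```text
[[100.0, 31.6, -20.0, 4.1, np.float64(-7.7)], [100.0, 34.0, -15.6, 4.1, np.float64(-7.7)], [100.0, 35.7, -10.9, 4.1, np.float64(-7.7)], [100.0, 36.9, -6.0, 4.1, np.float64(-7.7)], [100.0, 37.3, -1.0, 4.1, np.float64(-7.6)]]
[[100.0, 37.2, 4.0, 4.1, np.float64(-7.7)], [100.0, 36.3, 8.9, 4.2, np.float64(-7.6)], [100.0, 34.8, 13.7, 4.1, np.float64(-7.7)], [100.0, 32.6, 18.2, 4.2, np.float64(-7.6)], [100.0, 29.9, 22.3, 4.1, np.float64(-7.7)]]
```

Emit:
servo_tool(series=[[100,31.6,-20,4.1,-7.7],[100,34,-15.6,4.1,-7.7],[100,35.7,-10.9,4.1,-7.7],[100,36.9,-6,4.1,-7.7],[100,37.3,-1,4.1,-7.6]])

```text
time: 0.72
eef_pos: [0.3336, -0.3721, 0.2212]
orientation: [-2.692, -1.618, -0.0]
ft_force: [0.4, 0.9, 0.2]
opening: 0.0854
finger_force: 0.0
```

Emit:
servo_tool(series=[[100,37.2,4,4.1,-7.7],[100,36.3,8.9,4.2,-7.6],[100,34.8,13.7,4.1,-7.7],[100,32.6,18.2,4.2,-7.6],[100,29.9,22.3,4.1,-7.7]])

```text
time: 1.35
eef_pos: [0.439, -0.218, 0.2005]
orientation: [-2.012, -2.412, 0.0]
ft_force: [-0.1, 0.4, 0.1]
opening: 0.0855
finger_force: 0.0
```

Emit:
servo_tool(series=[[100,0,0,0,0],[100,0,0,0,0]])

```text
time: 1.6
eef_pos: [0.4384, -0.2194, 0.2008]
orientation: [-2.018, -2.407, 0.001]
ft_force: [1.1, -0.5, 0.2]
opening: 0.0853
finger_force: 0.0
```

```bash
python3 - <<'E'
from fit import *
w=shot('wrist','w1')
p=[.43858,-.21859,.17525]
P=[[75,110,4],[75,-110,4],[-5,-110,44],[-5,110,44],[5,-110,44],[5,110,44]]
print(proj(w,T(p,np.array(P)*1e-3)).round(0)); q=read_state(); print(q['eef_pos'],q['time'],q['ft_force'])
E
```

```text
[[423.  55.]
 [405. 326.]
 [313. 351.]
 [312.  48.]
 [326. 351.]
 [328.  48.]]
[ 0.43839746 -0.21983459  0.20097663] 1.65 [ 0.47838504 -0.44059402 -0.87679999]
```

View pics/w1.png

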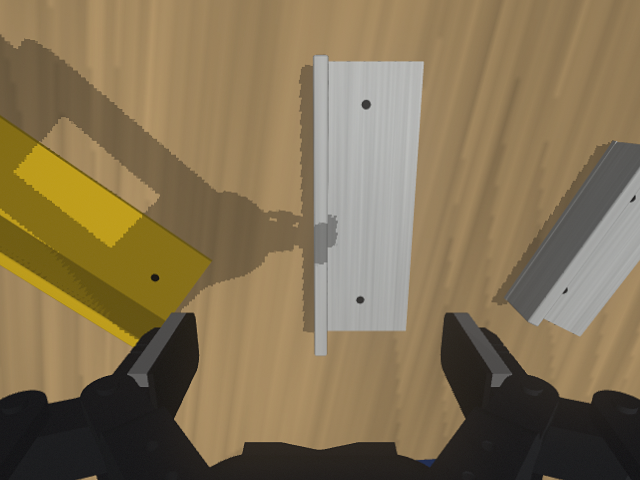

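The wrist view shows the long stop with rail top corners at (314,55), (328,55), (315,355) and (327,355), and toe corners at (423,62) and (406,331). All are within about 7 px of the prediction. I'll refine the pose from these.

```bash
python3 - <<'E'
from fit import *
w=load('w1');m=1e-3
P=np.array([[75,110,4],[75,-110,4],[-5,-110,44],[-5,110,44],[5,-110,44],[5,110,44]])*m
x,r=fit([(w,np.array([(423.5,61.5),(406,330.5),(315,355.5),(314,55),(327.5,355.5),(328,55)]),P)],[.438,-.22,.17])
print(x,r.round(1).tolist())
import plan
plan.plan(x[0],x[1],.06,x[2],5,45)
E
```

```text
[ 0.44039168 -0.22259513  0.17803923] [[0.2, -0.1], [-0.1, -0.5], [-0.1, 0.4], [-0.9, -0.0], [0.0, 0.4], [0.8, -0.1]]
[[45, -0.6, 0.3, 28.2, np.float64(-0.0)], [45, -0.6, 0.3, 28.2, np.float64(-0.1)], [45, -0.6, 0.3, 28.2, np.float64(-0.0)], [45, -0.6, 0.3, 28.2, np.float64(-0.1)], [45, -0.7, 0.3, 28.2, np.float64(-0.0)]]
```

Emit:
servo_tool(series=[[45,-0.6,0.3,28,0],[45,-0.6,0.3,28,-0.1],[45,-0.6,0.3,28,0],[45,-0.6,0.3,28,-0.1],[45,-0.7,0.3,18,0]], grip_force=60)

```text
time: 2.28
eef_pos: [0.4396, -0.2229, 0.0697]
orientation: [-2.016, -2.407, 0.001]
ft_force: [-1.1, 0.4, -0.8]
opening: 0.0386
finger_force: 0.0
```

Emit:
servo_tool(series=[[45,0,0,20,0],[45,0,0,20,0],[45,0,0,8,0],[45,0,0,0,0]])

```text
time: 2.78
eef_pos: [0.4403, -0.2226, 0.0228]
orientation: [-2.015, -2.409, 0.0]
ft_force: [0.3, -0.5, 0.6]
opening: 0.0384
finger_force: 0.0
```

Emit:
servo_tool(series=[[0,0,0,0,0],[0,0,0,0,0],[0,0,0,0,0],[0,0,0,0,0],[0,0,0,0,0]], grip_force=60)

```text
time: 3.4
eef_pos: [0.4414, -0.2228, 0.0241]
orientation: [2.012, 2.41, -0.001]
ft_force: [-2.1, -0.1, 6.0]
opening: 0.0091
finger_force: 60.4
```

```bash
python3 - <<'E'
from h import *
q=read_state();print(q['opening'],q['finger_force'],q['eef_pos'],q['orientation'],q['ft_force'])
E
```

```text
0.009109707550673297 60.40414094924927 [ 0.44139556 -0.22277239  0.02413403] [ 2.01226217e+00  2.41015692e+00 -6.00831071e-04] [-2.0505303  -0.08904157  6.0043219 ]
```

Emit:
servo_tool(series=[[0,0,0,-8,0],[0,0,0,-25,0],[0,0,0,-35,0],[0,0,0,-35,0],[0,0,0,-33,0]])

```text
time: 4.03
eef_pos: [0.4402, -0.2213, 0.1597]
orientation: [-2.013, -2.41, -0.0]
ft_force: [1.5, 0.5, -2.7]
opening: 0.009
finger_force: 59.0
```

```bash
python3 plan.py .42 .154 .16 .15 10 0; python3 -c "
from h import *
q=read_state();print(q)"
```

```text
[[0.0, 37.3, 4.7, -0.0, np.float64(0.2)], [0.0, 37.3, 4.6, -0.0, np.float64(0.2)], [0.0, 37.3, 4.4, -0.0, np.float64(0.2)], [0.0, 37.3, 4.3, -0.0, np.float64(0.2)], [0.0, 37.4, 4.2, -0.0, np.float64(0.1)]]
[[0.0, 37.4, 4.1, -0.1, np.float64(0.2)], [0.0, 37.4, 4.0, -0.0, np.float64(0.1)], [0.0, 37.4, 3.9, -0.1, np.float64(0.2)], [0.0, 37.4, 3.8, -0.0, np.float64(0.1)], [0.0, 37.3, 3.8, -0.1, np.float64(0.2)]]
{'time': 4.025, 'q': array([-6.41920839e-01,  1.20219703e-01,  1.82362942e+00,  3.73523896e-04,
        1.19908578e+00, -8.21451911e-01]), 'qd': array([ 1.34526377e-04, -3.59117886e-01, -2.09958123e-01,  1.26493599e-03,
        5.69280944e-01, -7.34751033e-04]), 'joint_efforts': array([ 1.16182817e-01, -3.20872486e+01, -2.69681776e+01,  5.00581716e-02,
       -3.83393196e-01, -1.35513077e-03]), 'eef_pos': array([ 0.44021421, -0.22131987,  0.15970434]), 'orientation': array([-2.01264910e+00, -2.41045864e+00, -4.32350724e-04]), 'ft_force': array([ 1.54125588,  0.46029812, -2.7425196 ]), 'wrist_torque': array([-0.02478339, -0.00811298, -0.01780697]), 'finger_force': 58.96726191043854, 'opening': 0.009033864344878685}
```

Emit:
servo_tool(series=[[0,37.3,4.7,0,0.2],[0,37.3,4.6,0,0.2],[0,37.3,4.4,0,0.2],[0,37.3,4.3,0,0.2],[0,37.4,4.2,0,0.1]])

```text
time: 4.65
eef_pos: [0.4296, -0.0328, 0.1586]
orientation: [-2.032, -2.394, 0.0]
ft_force: [0.4, -0.4, -3.0]
opening: 0.009
finger_force: 59.0
```

Emit:
servo_tool(series=[[0,37.4,4.1,0,0.2],[0,37.4,4,0,0.1],[0,37.4,3.9,0,0.2],[0,37.4,3.8,0,0.1],[0,37.3,3.8,0,0.2]])

```text
time: 5.28
eef_pos: [0.4195, 0.1546, 0.1586]
orientation: [-2.048, -2.38, 0.001]
ft_force: [0.5, -0.0, -3.1]
opening: 0.0091
finger_force: 59.0
```

Emit:
servo_tool(series=[[0,0,0,0,0],[0,0,0,0,0],[0,0,0,0,0]])

```text
time: 5.65
eef_pos: [0.4205, 0.1524, 0.1589]
orientation: [-2.051, -2.38, 0.001]
ft_force: [-0.0, -0.7, -2.0]
opening: 0.0093
finger_force: 59.0
```

```bash
python3 - <<'E'
from fit import *
w=shot('wrist','w2')
p=[.5683,.1762,.15]
P=[[-100,-140,30],[-100,140,30],[0,-110,42],[0,110,42]]
print(proj(w,T(p,np.array(P)*1e-3)).round(0)); q=read_state(); print(q['eef_pos'],q['time'],q['ft_force'])
E
```

```text
[[386. 406.]
 [409. -20.]
 [533. 382.]
 [594.  37.]]
[0.42060431 0.1524064  0.15895775] 5.7 [-0.30459801  0.24567122 -2.8488178 ]
```

View pics/w2.png

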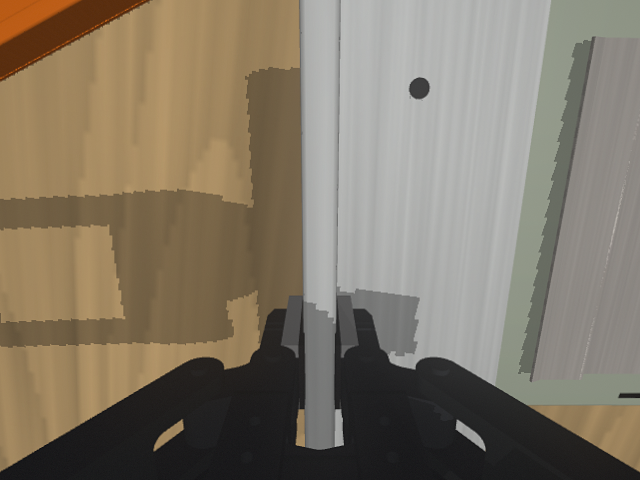

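The wrist view puts the liner front corners at (594,37) and (532,381), against predictions of (594,37) and (533,382), so the shelf pose holds. Next I'll check the in-hand toe line, which runs from (549,0) to (498,385).

```bash
python3 - <<'E'
from fit import *
from scipy.spatial.transform import Rotation as R
w=load('w2');q=read_state(); M=R.from_rotvec(q['orientation']).as_matrix();a=np.arctan2(M[1,1],M[0,1]);e=q['eef_pos'];print('tool yaw',a)
for dz in (.0241,):
  p=[e[0],e[1],a]; z=e[2]-dz
  print(proj(w,T(p,[[.075,y,z+.004] for y in(-.11,0,.05,.11)])).round(0).tolist(),proj(w,T(p,[[x,y,z+.044] for y in(0,.05) for x in (-.005,.005)])).round(0).tolist())
# shelf refined from wrist
x,r=fit([(w,np.array([(594,37),(532,381)]),np.array([[0,110,42],[0,-110,42]])*1e-3)],[.568,.176,.15]);print(x)
p=[.5683,.1762,.15]
for X in(-.10,-.055): print(X,T(p,[[X,0,0]]))
import plan; t=T(p,[[-.095,0,0]])[0]; plan.plan(t[0],t[1],.066,.15,5,0)
E
```

```text
tool yaw 0.1480330098634674
[[475.0, 510.0], [507.0, 303.0], [525.0, 179.0], [551.0, -6.0]] [[303.0, 361.0], [336.0, 361.0], [301.0, 202.0], [338.0, 202.0]]
[0.56796018 0.17629584 0.14569586]
-0.1 [[0.46942289 0.16125619 0.        ]]
-0.055 [[0.51391759 0.1679809  0.        ]]
[[0, 0.3, 10.9, 18.6, np.float64(-0.0)], [0, 0.3, 10.9, 18.6, np.float64(-0.0)], [0, 0.3, 10.9, 18.6, np.float64(-0.0)], [0, 0.3, 10.9, 18.6, np.float64(-0.1)], [0, 0.3, 11.0, 18.6, np.float64(-0.0)]]
```

Emit:
servo_tool(series=[[0,0.3,11,18,0],[0,0.3,11,18,0],[0,0.3,11,18,0],[0,0.3,11,18,-0.1],[0,0.3,11,18,0]])

```text
time: 6.32
eef_pos: [0.4755, 0.1621, 0.0685]
orientation: [2.049, 2.381, 0.0]
ft_force: [0.1, 1.0, -2.2]
opening: 0.0091
finger_force: 59.1
```

Emit:
servo_tool(series=[[0,0,0,5,0],[0,0,0,3,0],[0,0,0,0,0]])

```text
time: 6.7
eef_pos: [0.4746, 0.1627, 0.0614]
orientation: [2.048, 2.382, 0.0]
ft_force: [0.8, -0.5, -2.4]
opening: 0.0092
finger_force: 59.0
```

Now I'll feel for the deck in 1–2 mm steps.

Emit:
servo_tool(series=[[0,0,0,2,0],[0,0,0,2,0],[0,0,0,1,0],[0,0,0,0,0]])

```text
time: 7.2
eef_pos: [0.4747, 0.1629, 0.056]
orientation: [-2.047, -2.383, 0.0]
ft_force: [-0.2, -0.7, -2.3]
opening: 0.009
finger_force: 59.0
```

Emit:
servo_tool(series=[[0,0,0,1,0],[0,0,0,0,0]])

```text
time: 7.45
eef_pos: [0.4747, 0.1629, 0.055]
orientation: [-2.047, -2.383, 0.0]
ft_force: [0.4, -0.1, -3.7]
opening: 0.0092
finger_force: 59.0
```

Emit:
servo_tool(series=[[0,0,0,1,0],[0,0,0,0,0]])

```text
time: 7.7
eef_pos: [0.475, 0.163, 0.0542]
orientation: [2.047, 2.383, 0.0]
ft_force: [0.9, -0.2, -1.9]
opening: 0.009
finger_force: 59.2
```

Emit:
servo_tool(series=[[0,0,0,0.5,0],[0,0,0,0,0]])

```text
time: 7.95
eef_pos: [0.475, 0.163, 0.0541]
orientation: [2.047, 2.383, 0.0]
ft_force: [-2.5, -0.8, 4.6]
opening: 0.009
finger_force: 60.1
```

Emit:
servo_tool(series=[[0,0,0,0.5,0],[0,0,0,0,0]])

```text
time: 8.2
eef_pos: [0.475, 0.1629, 0.0541]
orientation: [2.047, 2.383, -0.0]
ft_force: [-3.9, -0.9, 7.9]
opening: 0.0089
finger_force: 60.7
```

```bash
python3 - <<'E'
from h import *
from scipy.spatial.transform import Rotation as R
q=read_state();M=R.from_rotvec(q['orientation']).as_matrix();print(np.arctan2(M[1,1],M[0,1]),M[2].round(4),q['eef_pos'],q['ft_force'],q['wrist_torque'])
E
```

```text
0.151355250761271 [-1.e-04  0.e+00 -1.e+00] [0.47495599 0.16294118 0.05410293] [-3.85583203 -0.88508247  7.85510356] [-0.15442551  0.65678241 -0.04975773]
```

Emit:
servo_tool(series=[[0,0,0,-2.1,0],[0,0,4,0,0],[0,-0.4,6,0,0],[0,-0.4,6,0,0],[0,0,0,0,0]])

```text
time: 8.82
eef_pos: [0.4916, 0.1645, 0.0552]
orientation: [2.047, 2.382, 0.001]
ft_force: [0.2, -0.4, -2.0]
opening: 0.009
finger_force: 59.0
```

Emit:
servo_tool(series=[[0,0,4,0,0],[0,0,4,0,0],[0,0,0,0,0]])

```text
time: 9.2
eef_pos: [0.4992, 0.1658, 0.0553]
orientation: [2.047, 2.383, 0.001]
ft_force: [0.6, 0.3, -3.0]
opening: 0.0092
finger_force: 59.0
```

Emit:
servo_tool(series=[[0,0,3,0,0],[0,0,3,0,0],[0,0,3,0,0],[0,0,0,0,0]])

```text
time: 9.7
eef_pos: [0.508, 0.1671, 0.0553]
orientation: [2.047, 2.383, 0.001]
ft_force: [-0.4, 0.5, -3.2]
opening: 0.0091
finger_force: 59.0
```

Emit:
servo_tool(series=[[0,0,3,0,0],[0,0,3,0,0],[0,0,0,0,0]])

```text
time: 10.07
eef_pos: [0.5139, 0.168, 0.0553]
orientation: [2.047, 2.383, 0.001]
ft_force: [-0.2, -0.4, -2.8]
opening: 0.0092
finger_force: 59.0
```

```bash
python3 - <<'E'
from fit import *
w=shot('wrist','w3');s=shot('scene','s3')
i=cv2.imread('pics/w3.png'); j=cv2.imread('pics/s3.png')[180:310,300:500]
cv2.imwrite('pics/c3.png',np.vstack([cv2.resize(i,(400,300)),cv2.resize(j,(400,260),interpolation=cv2.INTER_CUBIC)]))
p=[.5683,.1762,.15]
P=np.array([[0,-110,42],[0,110,42]])*1e-3
print(proj(w,T(p,P)).round(0),proj(s,T(p,P)).round(0)); e=read_state()['eef_pos'];c,sn=np.cos(.15),np.sin(.15);d=e[:2]-p[:2];print(d@[c,sn],d@[-sn,c])
E
```

```text
[[437. 524.]
 [498. -12.]] [[362. 247.]
 [403. 207.]]
-0.055444163422158396 0.00010320029801479286
```

View pics/c3.png

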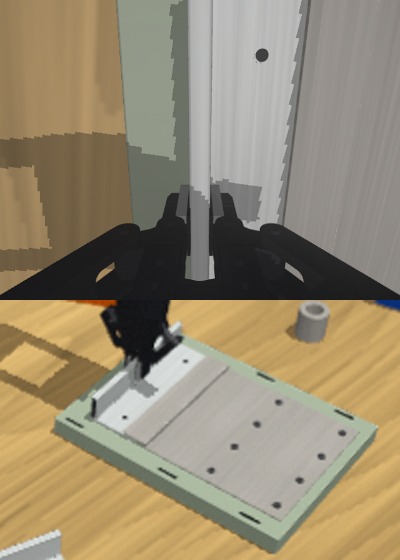

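The foot shows tucked under the lap with no lifting force. Both views match the predictions: x = -55 mm, so 20 mm tucked, and y = 0. Now press down.

Emit:
servo_tool(series=[[0,0,0,1,0],[0,0,0,0.8,0],[0,0,0,0.5,0],[0,0,0,0,0],[0,0,0,0,0]])

```text
time: 10.8
eef_pos: [0.5135, 0.168, 0.0541]
orientation: [2.047, 2.383, -0.0]
ft_force: [-3.5, -1.2, 6.9]
opening: 0.0089
finger_force: 60.5
```

Emit:
servo_tool(series=[[0,0,0,0.5,0],[0,0,0,0,0],[0,0,0,0,0],[0,0,0,0,0]])

```text
time: 11.3
eef_pos: [0.5135, 0.168, 0.0541]
orientation: [-2.047, -2.383, 0.001]
ft_force: [-5.3, -1.5, 9.6]
opening: 0.0092
finger_force: 61.0
```

```bash
python3 - <<'E'
from fit import *
s=shot('scene','s4');d=shot('side','d4')
a=cv2.resize(s['frame'][190:290,320:440,::-1],(480,400),interpolation=cv2.INTER_CUBIC)
b=cv2.resize(d['frame'][210:335,190:310,::-1],(320,333),interpolation=cv2.INTER_CUBIC)
b=cv2.copyMakeBorder(b,0,67,0,0,cv2.BORDER_CONSTANT)
cv2.imwrite('pics/c4.png',np.hstack([a,b]));q=read_state();print(q['eef_pos'],q['orientation'],q['ft_force'],q['qd'].round(3),q['finger_force'],q['time'])
E
```

```text
[0.51350697 0.16801545 0.05412623] [ 2.04683694e+00  2.38325441e+00 -5.69967460e-04] [-5.5926658  -1.41380344  9.60390445] [-0.002  0.002  0.001  0.     0.002  0.001] 61.04186475276947 11.4
```

View pics/c4.png

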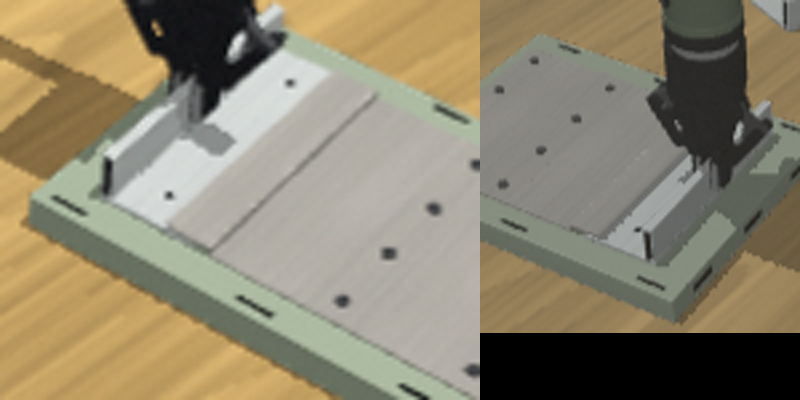

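The stop lies flat with its foot under the lap and its ends level with the liner's sides at (168,225) and (332,70) in the crop. It is pressed at about 10–12 N, so I'm handing in.

```bash
python3 -c "
from workcell import workorder
print(workorder.finish_job())"
```

```text
the job is handed in; nothing more can be done
None
```

The job is handed in (no verdict was returned): the long stop's foot measures about 20 mm under the liner's lap and centred, still gripped at about 60 N and pressed flat on the shelf with about 10–12 N, with no sign of the liner lifting.

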